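# Sweep the tea lights into the open tray

### The job

Clear the worktop: with the fingertips, sweep the three tea lights along the worktop and in through the open end of the low wooden tray, until all three lie flat and wholly inside it. Push them gently: do not pinch them, press down on them, lift them or jam them against anything. Leave the food tin, the espresso cup and the standing battery where they are.

Things in the scene. Friction and masses are not known exactly. Their poses are not given: they have to be found in the camera images.
- tea_light_1: a tea light: round flat candle in a metal cup, 38 mm across, 15 mm high, about 20 g, solid to touch from above, lies flat and slides; origin at the centre of its underside, z up. One of three that look alike
- tea_light_2: a tea light: round flat candle in a metal cup, 38 mm across, 15 mm high, about 20 g, solid to touch from above, lies flat and slides; origin at the centre of its underside, z up. One of three that look alike
- tea_light_3: a tea light: round flat candle in a metal cup, 38 mm across, 15 mm high, about 20 g, solid to touch from above, lies flat and slides; origin at the centre of its underside, z up. One of three that look alike
- tray: low light-wood tray, fixed; three walls, one open end. Inside 110 mm (its x) by 150 mm (y); floor 3 mm, wall tops 22 mm above the worktop; walls 8 mm thick. Origin: centre of the inside at worktop height. x points from the open end (x=-55 mm) to the back wall (+55), z up. In front of the open end (x=-75 to -55) a bevelled lip rises gently to the floor; pushed tea lights slide up over it
- tray_mouth (a point): centre of the open end, where the side walls begin, on the tray's floor (3 mm above the worktop); axes as the tray's: x points into the tray, which is 110 mm deep from here
- food_tin: bystander: upright food tin, 57 mm across, 72 mm high, loose; origin at the centre of its underside
- cup: bystander: espresso cup, white with a green band, 61 x 86 x 51 mm with its handle, loose; origin at its underside, at the centre of the 86 mm length (handle towards its -y)
- battery: bystander: green and yellow battery standing on end, 15 mm across, 50 mm high, loose; origin at the centre of its underside

How it is judged:
By the outcome, as a careful person would: the job done as asked, in the order asked, and still so for the second after the job is handed in, with the robot touching nothing.
It also fails if it takes over 58 s, if anything falls off the work surface, if the arm or the gripper's body presses on something with over 40 N, if the wrist force passes 120 N, or if a joint passes its speed limit or range.

### The arm

A 6-joint arm with a two-finger parallel gripper is mounted at the origin on a cart in front of the work surface, level with it; the furniture and walls round the work are solid. World frame = base frame: x ahead of the robot, y to its left, z up, the work surface at z = 0. Lengths are in m, angles in rad, forces in N, time in s.
With the tool pointing down it reaches from about 0.25 to 0.725 m from the base axis. Payload 4 kg.
Tool frame: the origin (TCP) lies at the very end of the fingers, on their centre line; the grasp point (between the pads) lies 19 mm behind it; z points along the fingers, y is the line along which they close (so a half turn about z gives the same grasp; the last joint's range is limited). The gripper opens to 85 mm and grips with 20 to 120 N. Pads are 22 mm wide; open, the fingers measure 114 mm over their backs; the gripper's body (76 mm by 85 mm) begins 54 mm behind the grasp point. The pads swing forward as they close: fully open they stand 13 mm farther back than shut.
Start: joints at [-1.211, 0.241, 0.005, 1.335, 0, 1.571], TCP at [0.176, -0.468, 0.231] pointing down, gripper open.
Joint ranges: [-2.72, 2.72], [-1.05, 1.87], [-1.09, 1.28], [-1.99, 2.15], [-1.42, 1.44], [-3.14, 3.14]. Speed limits (rad/s): [2.79, 2.79, 3.14, 3.14, 3.14, 3.14].

### API

Orientations are given as a unit quaternion [x, y, z, w].
In Python, from workcell import telemetry, vision, workorder gives the robot as it stands.
- The arm moves only by the shell command python3 -m inch 'ROWS'. ROWS is JSON, a list of rows, each a list of 3 entries, a list of its own where there are three numbers: the turn, a rotation vector about the tool's x, y, z scaled (see below), then the shift along the tool's x, y, z scaled (see below), then the closure, from -1 (fully open) to 1 (shut). A call has 1 to 10 rows; each row shifts and turns the commanded pose from where the row before left it, along the tool's axes as they then stand; what a row does not reach is not made up. The controller multiplies each number of a shift by 0.3 m and each number of a turn by 360 degrees. A row lasts 1/12 s, in which the tool goes at most 41.7 mm and 7.16 degrees, less where a joint would pass 70% of its speed; a pose out of reach is approached as far as the arm can. A call with a number of a shift or a turn outside -1 to 1 is refused whole. A call with a gripper value outside its range is refused whole. The fingers move at their own pace and stop on an object; the grip force is fixed at half the most. Time passes only in rows, so rows that do not move let the fingers close. It gives the time, the measured TCP pose, the force, the opening and the grip force at its end, in the units of the state.
- telemetry.get_obs(): the state, without advancing time (a new reading comes with each control period).
- vision.camera(name): name is "scene" or "top" or "wrist"; returns a dict with "img" (400x640x3 uint8, red, green, blue), "fov_y" (degrees; the focal length in pixels is half the picture's height over the tangent of half this angle, whatever the lens; pixels are square), "cx", "cy" (the principal point, pixels), "D" ([k1, k2, p1, p2, k3] as OpenCV has them; the pictures are not rectified), "pose" (4x4, takes a point from camera to world coordinates). Camera axes: x right, y up, looking along -z (the intrinsics and any distortion apply to the point x, -y, -z); pixel columns grow to the right and rows downward; lengths in m; the calibration is good to about 2 mm. A picture is of the moment at which its call begins. There is no depth.
- workorder.job_done(): hands the job in; it is judged then, once.
The state is a dict: "clock": time; "joint_pos": joint angles; "joint_vel": joint speeds; "tau": joint torques, N m; "eef_pos": TCP position; "tool_rot": TCP orientation; "ft_force": force on the tool from outside, world axes, zero at the start; "ft_torque": the same for the moment, N m; "grip_width": finger opening in m; "grasp_force": force on a finger pad.
Only numpy, scipy, OpenCV 4.12 (cv2) and the standard library are available. Lean on these libraries where they do the work, as an engineer would, in place of code of your own. Each camera call takes 0.05 s, during which the arm holds its last target. There are 200 camera calls.

## Working session

There is one attempt and no reset: what is moved stays moved. The work goes in short steps, Python scripts to look and compute and a shell command to move; the robot and the scene stay as the last step left them, time stands still between calls to the robot, and variables do not carry over. Pictures are saved under pics/ and viewed, at most 13 in all, crops included, and the job is handed in when it is done.

```bash
ls; mkdir -p pics; python3 - <<'E'
from workcell import telemetry, vision
import cv2,pickle
o=telemetry.get_obs();print(o)
d={n:vision.camera(n) for n in("top","scene")}
pickle.dump(d,open("c.pkl","wb"))
for n in d:
    cv2.imwrite(f"pics/{n}0.png",d[n]["img"][:,:,::-1]);print(n,{k:v for k,v in d[n].items() if k!="img"})
E
```

```text
pics
{'clock': 0.0, 'joint_pos': array([-1.21101582e+00,  2.41430875e-01,  3.73337468e-03,  1.33515661e+00,
        1.79165145e-05,  1.57082504e+00]), 'joint_vel': array([-0.00196893,  0.00030878,  0.00061785, -0.00185376, -0.00083258,
        0.0005474 ]), 'tau': array([-1.61440727e-03, -3.72312427e+01,  2.52411640e+01,  1.67964696e-02,
       -2.32058037e-04, -1.44482374e-05]), 'eef_pos': array([ 0.17582452, -0.46741366,  0.23040748]), 'tool_rot': array([ 9.83865384e-01,  1.78907371e-01, -1.75291680e-04, -1.01388843e-03]), 'ft_force': array([0.64503206, 0.05536207, 0.18545478]), 'ft_torque': array([0.02247151, 0.00957751, 0.00837244]), 'grasp_force': 0.0, 'grip_width': 0.0856878529368028}
top {'fov_y': 52.65660268295015, 'cx': 322.4447893817045, 'cy': 199.72624216547092, 'D': array([0.00422608, 0.        , 0.        , 0.        , 0.        ]), 'pose': array([[-0.02452662,  0.98504419, -0.17054734,  0.3823835 ],
       [-0.99969764, -0.02446667,  0.00245358,  0.04631402],
       [-0.00175585,  0.17055595,  0.98534643,  0.89229598],
       [ 0.        ,  0.        ,  0.        ,  1.        ]])}
scene {'fov_y': 47.377020014087, 'cx': 322.6450515069857, 'cy': 201.97126771004733, 'D': array([-0.01035397,  0.        ,  0.        ,  0.        ,  0.        ]), 'pose': array([[-0.63981528,  0.53154486, -0.55506438, -0.12132586],
       [-0.76833062, -0.45880579,  0.44627941,  0.53580787],
       [-0.01744923,  0.71200934,  0.70195315,  0.8480737 ],
       [ 0.        ,  0.        ,  0.        ,  1.        ]])}
```

View pics/top0.png

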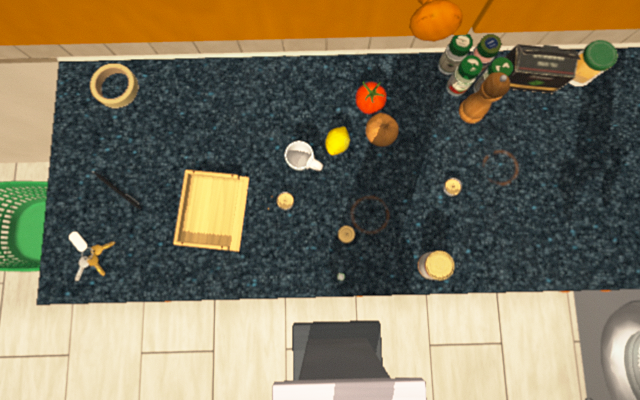

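View pics/scene0.png

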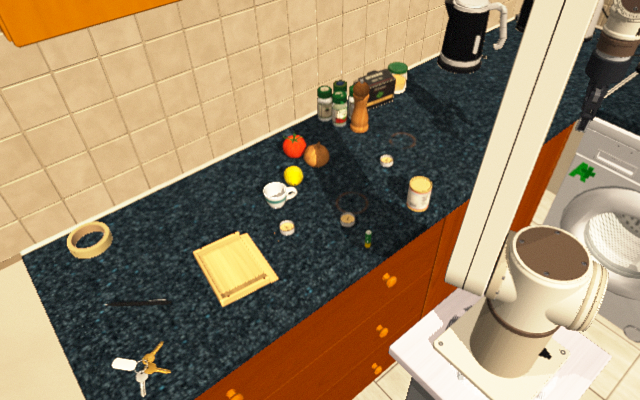

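The top view shows tea lights at about (286,201), (346,234) and (453,187). The tray spans (174–248, 172–250) and opens to the right. The cup is at (300,155), the battery at (341,277) and the tin at (437,265). The scene view agrees.

```bash
cat > h.py <<'E'
import numpy as np,cv2
def ray(c,uv,z):
    f=200/np.tan(np.radians(c["fov_y"]/2));K=np.array([[f,0,c["cx"]],[0,f,c["cy"]],[0,0,1]])
    n=cv2.undistortPoints(np.float64(uv).reshape(-1,1,2),K,c["D"]).reshape(-1,2)
    P=c["pose"];d=np.c_[n[:,0],-n[:,1],-np.ones(len(n))]@P[:3,:3].T
    return P[:3,3]+d*((z-P[2,3])/d[:,2])[:,None]
def blobs(c,box,thr=95,amin=15):
    x0,y0,x1,y1=box;m=(c["img"][y0:y1,x0:x1,0]>thr).astype(np.uint8)
    n,_,s,ce=cv2.connectedComponentsWithStats(m)
    return [(s[i],ce[i]+[x0,y0]) for i in range(1,n) if s[i,4]>=amin]
E
python3 - <<'E'
import pickle,cv2,numpy as np
from h import *
d=pickle.load(open("c.pkl","rb"));t=d["top"];s=d["scene"]
np.set_printoptions(precision=4,suppress=True)
for b in [(270,185,302,217),(330,220,362,248),(438,172,470,200),(330,268,352,284),(410,245,462,285),(280,135,326,175)]:
    for st,ce in blobs(t,b):
        print(b,st,ce,ray(t,ce,.012)[0][:2])
for b in [(277,218,298,238),(338,209,358,229),(378,152,395,168)]:
    for st,ce in blobs(s,b): print("sc",st,ce,ray(s,ce,.009)[0][:2])
m=(t["img"][155:265,160:262,0]>130).astype(np.uint8)
cs,_=cv2.findContours(m,0,2);c=max(cs,key=cv2.contourArea)
r=cv2.minAreaRect(c);p=cv2.boxPoints(r)+[160,155];print(p,ray(t,p,.012))
a=cv2.resize(t["img"][135:300,160:480],None,fx=2.5,fy=2.5,interpolation=cv2.INTER_CUBIC)
cv2.imwrite("pics/z.png",a[:,:,::-1])
E
```

```text
(270, 185, 302, 217) [  7   6  17  19 253] [284.9209 200.415 ] [0.5353 0.1271]
(330, 220, 362, 248) [  8   5  17  18 243] [345.9547 233.7078] [ 0.4584 -0.0052]
(438, 172, 470, 200) [  6   6  18  19 266] [452.4173 186.5677] [ 0.5572 -0.2451]
(330, 268, 352, 284) [ 7  5  8  8 46] [340.5 276.5] [0.3671 0.0096]
(410, 245, 462, 285) [  7   5  38  31 912] [436.2061 265.3443] [ 0.3857 -0.1967]
(280, 135, 326, 175) [  4   5  39  31 840] [301.206  156.5214] [0.6347 0.0895]
sc [  2   2  16  16 209] [286.6077 227.3254] [0.5317 0.1277]
sc [  2   3  15  15 172] [347.1279 219.1047] [ 0.4545 -0.005 ]
sc [  2   2  14  14 146] [386.1849 160.2671] [ 0.554  -0.2457]
[[172.3944 244.3603]
 [183.1855 166.6646]
 [249.5443 175.8811]
 [238.7532 253.5768]] [[0.4446 0.3719 0.012 ]
 [0.6177 0.3545 0.012 ]
 [0.5928 0.2056 0.012 ]
 [0.4212 0.2278 0.012 ]]
```

View pics/z.png

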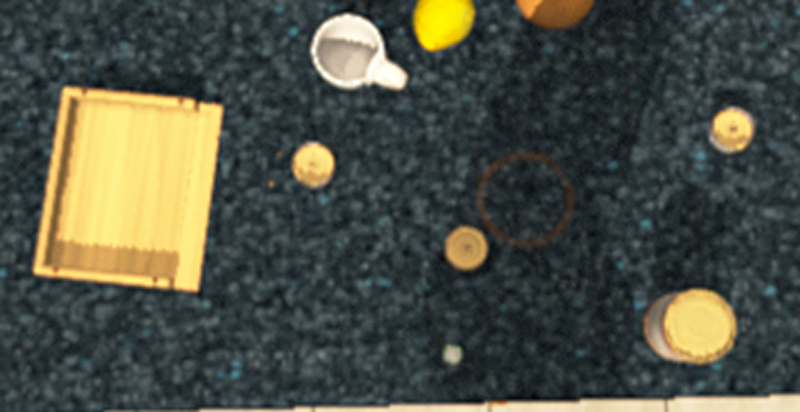

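```bash
python3 - <<'E'
import pickle
from h import *
np.set_printoptions(precision=4,suppress=True)
d=pickle.load(open("c.pkl","rb"));t=d["top"];s=d["scene"]
z=lambda p:np.array(p)/2.5+[160,135]
b=ray(t,[z((65,88)),z((35,273))],.022)[:,:2]; l=ray(t,[z((222,104)),z((198,291))],0.001)[:,:2]
print("back",b,"lip",l)
u=b.mean(0)-l.mean(0);n1=np.linalg.norm(u);u/=n1
e=(b[0]-b[1]);e2=(l[0]-l[1]);print(n1,"expect .138",np.linalg.norm(e),np.linalg.norm(e2),"expect .166")
ang=[np.degrees(np.arctan2(*v[::-1])) for v in(u,e,e2)];print(ang)
a=np.radians(np.mean([ang[0],ang[1]+90,ang[2]+90]))
X=np.array([np.cos(a),np.sin(a)]);Y=np.array([-X[1],X[0]])
O=(b.mean(0)-.063*X+l.mean(0)+.075*X)/2;print("tray",O,np.degrees(a))
P={"A":((.5335,.1275),(.030,-.042)),"B":((.4565,-.005),(.030,.042)),"C":((.5556,-.2455),(-.012,0))}
for k,(p,q) in P.items():
    p=np.array(p);w=O+q[0]*X+q[1]*Y;v=w-p;L=np.linalg.norm(v);v/=L
    print(k,p,"->",w,"ang",np.degrees(np.arctan2(v[1],v[0])),"L",L,"TCP start(70 behind)",p-.07*v,"TCP end",w-.0257*v,"in tray frame",(p-O)@X,(p-O)@Y)
E
```

```text
back [[0.6068 0.3445]
 [0.4442 0.3648]] lip [[0.5938 0.2092]
 [0.4264 0.2292]]
0.13628865224438727 expect .138 0.16393392312163846 0.16863990626187797 expect .166
[np.float64(83.51664812366089), np.float64(-7.119714692525048), np.float64(-6.7798160355167525)]
tray [0.5185 0.2929] 83.2057057985397
A [0.5335 0.1275] -> [0.5638 0.3177] ang 80.95914225761601 L 0.19257506274295869 TCP start(70 behind) [0.5225 0.0584] TCP end [0.5597 0.2923] in tray frame -0.16242704746030598 -0.0344510798014799
B [ 0.4565 -0.005 ] -> [0.4804 0.3276] ang 85.89856110004001 L 0.33347427225217546 TCP start(70 behind) [ 0.4515 -0.0748] TCP end [0.4785 0.302 ] in tray frame -0.30310603038584044 0.026332748335921703
C [ 0.5556 -0.2455] -> [0.5171 0.2809] ang 94.18409216780881 L 0.527853229175646 TCP start(70 behind) [ 0.5607 -0.3153] TCP end [0.519  0.2553] in tray frame -0.5301930359454405 -0.10052367407135805
```

```bash
python3 -m inch '[[[0,0,-0.0186],[0,0,0.037],0.43],[[0,0,-0.0186],[0,0,0.037],0.43],[[0,0,-0.0186],[0,0,0.037],0.43],[[0,0,-0.0186],[0,0,0.037],0.43],[[0,0,-0.0186],[0,0,0.037],0.43],[[0,0,-0.0186],[0,0,0.037],0.43],[[0,0,-0.0186],[0,0,0.037],0.43],[[0,0,-0.0186],[0,0,0.037],0.43],[[0,0,-0.0186],[0,0,0.037],0.43]]'
python3 -m inch '[[[0,0,0],[0.0956,0.0434,0],0.43],[[0,0,0],[0.0956,0.0434,0],0.43],[[0,0,0],[0.0956,0.0434,0],0.43],[[0,0,0],[0.0956,0.0434,0],0.43],[[0,0,0],[0.0956,0.0434,0],0.43],[[0,0,0],[0.0956,0.0434,0],0.43],[[0,0,0],[0.0956,0.0434,0],0.43],[[0,0,0],[0.0956,0.0434,0],0.43],[[0,0,0],[0.0956,0.0434,0],0.43],[[0,0,0],[0.0956,0.0434,0],0.43]]'
```

```text
clock: 0.85
eef_pos: [0.1759, -0.4675, 0.1304]
tool_rot: [0.759, 0.651, 0.0, -0.001]
ft_force: [0.4, 0.1, -0.8]
grip_width: 0.0242
grasp_force: 0.0
clock: 1.68
eef_pos: [0.3503, -0.2039, 0.1312]
tool_rot: [0.761, 0.649, -0.0, -0.0]
ft_force: [-0.3, -0.9, 0.6]
grip_width: 0.0244
grasp_force: 0.0
```

```bash
cat >> h.py <<'E'
def go(x,y,z,o=None):
    "total tool shift, in move units, from here to x,y,z; and the present heading of tool x"
    from workcell import telemetry
    from scipy.spatial.transform import Rotation as R
    o=telemetry.get_obs();r=R.from_quat(o["tool_rot"]);X=r.as_matrix()[:,0]
    print(o["eef_pos"].round(4),"heading",np.degrees(np.arctan2(X[1],X[0])).round(1),"shift",(r.inv().apply(np.array([x,y,z])-o["eef_pos"])/.3).round(4))
E
python3 -m inch '[[[0,0,0],[0.0956,0.0434,0],0.43],[[0,0,0],[0.0956,0.0434,0],0.43],[[0,0,0],[0.0956,0.0434,0],0.43],[[0,0,0],[0.0956,0.0434,0],0.43],[[0,0,0],[0.0956,0.0434,0],0.43],[[0,0,0],[0.0956,0.0434,0],0.43],[[0,0,0],[0.0956,0.0434,0],0.43],[[0,0,0],[0.0956,0.0434,0],0.43],[[0,0,0],[0.0956,0.0434,0],0.43],[[0,0,0],[0.0956,0.0434,0],0.43]]'
python3 - <<'E'
from h import *
go(.5225,.0584,.008)
from workcell import vision
c=vision.camera("wrist");cv2.imwrite("pics/w1.png",c["img"][:,:,::-1])
E
```

```text
clock: 2.52
eef_pos: [0.5243, 0.0586, 0.1309]
tool_rot: [0.761, 0.649, -0.0, -0.0]
ft_force: [-0.5, -0.5, -0.4]
grip_width: 0.024
grasp_force: 0.0
[0.5243 0.0586 0.1309] heading 80.9 shift [-0.0013 -0.0056  0.4098]
```

View pics/w1.png

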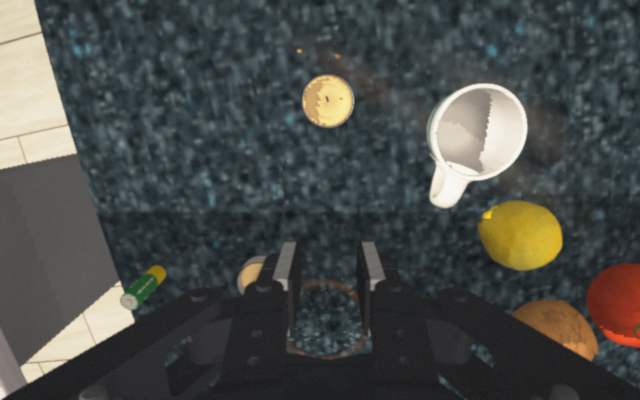

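The tea light is straight ahead of the fork: it is at (328,100) and the finger gap is centred near x=330. The cup at (475,140) is well clear.

```bash
python3 -m inch '[[[0,0,0],[0,-0.0005,0.041],0.43],[[0,0,0],[0,-0.0005,0.041],0.43],[[0,0,0],[0,-0.0005,0.041],0.43],[[0,0,0],[0,-0.0005,0.041],0.43],[[0,0,0],[0,-0.0005,0.041],0.43],[[0,0,0],[0,-0.0005,0.041],0.43],[[0,0,0],[0,-0.0005,0.041],0.43],[[0,0,0],[0,-0.0005,0.041],0.43],[[0,0,0],[0,-0.0005,0.041],0.43],[[0,0,0],[0,-0.0005,0.036],0.43]]'
python3 - <<'E'
from h import *
go(.5597,.2923,.010)
E
```

```text
clock: 3.4
eef_pos: [0.5218, 0.0571, 0.0087]
tool_rot: [0.761, 0.649, -0.001, -0.0]
ft_force: [-0.2, -0.4, 0.3]
grip_width: 0.0245
grasp_force: 0.0
[0.5218 0.0571 0.0087] heading 80.9 shift [ 7.941e-01  5.000e-04 -4.700e-03]
```

```bash
python3 -m inch '[[[0,0,0],[0.03,0,0],0.43],[[0,0,0],[0.03,0,0],0.43],[[0,0,0],[0.03,0,0],0.43],[[0,0,0],[0.02,0,0],0.43],[[0,0,0],[0.02,0,0],0.43],[[0,0,0],[0.02,0,0],0.43],[[0,0,0],[0.03,0,0],0.43],[[0,0,0],[0.03,0,0],0.43],[[0,0,0],[0.03,0,0],0.43],[[0,0,0],[0.03,0,0],0.43]]'
python3 -m inch '[[[0,0,0],[0.03,0,-0.0005],0.43],[[0,0,0],[0.03,0,-0.0005],0.43],[[0,0,0],[0.03,0,-0.0005],0.43],[[0,0,0],[0.03,0,-0.0005],0.43],[[0,0,0],[0.03,0,-0.0005],0.43],[[0,0,0],[0.03,0,-0.0005],0.43],[[0,0,0],[0.03,0,-0.0005],0.43],[[0,0,0],[0.03,0,-0.0005],0.43],[[0,0,0],[0.02,0,0],0.43],[[0,0,0],[0.01,0,0],0.43]]'
python3 - <<'E'
from h import *
go(.5597,.2923,.010)
from workcell import vision
c=vision.camera("wrist");cv2.imwrite("pics/w2.png",c["img"][:,:,::-1])
E
```

```text
clock: 4.23
eef_pos: [0.5356, 0.1383, 0.01]
tool_rot: [0.761, 0.649, 0.0, 0.0]
ft_force: [0.1, -0.4, -0.2]
grip_width: 0.0243
grasp_force: 0.2
clock: 5.07
eef_pos: [0.5485, 0.2184, 0.0111]
tool_rot: [0.761, 0.649, 0.0, 0.0]
ft_force: [0.3, 0.1, -0.6]
grip_width: 0.0246
grasp_force: 0.1
[0.5485 0.2184 0.0111] heading 80.9 shift [ 0.249  -0.002   0.0039]
```

View pics/w2.png

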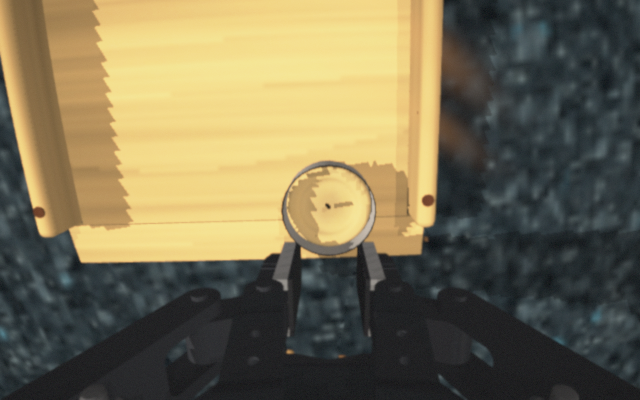

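The puck is nested in the fork at (328,207), crossing the mouth line. The right wall's inner face is near x=413, so there is room.

```bash
python3 -m inch '[[[0,0,0],[0.02,0,0],0.43],[[0,0,0],[0.03,0,0],0.43],[[0,0,0],[0.03,0,0],0.43],[[0,0,0],[0.03,0,0],0.43],[[0,0,0],[0.03,0,0],0.43],[[0,0,0],[0.03,0,0],0.43],[[0,0,0],[0.03,0,0],0.43],[[0,0,0],[0.02,0,0],0.43],[[0,0,0],[0.01,0,0],0.43],[[0,0,0],[0,0,0],0.43]]'
python3 -m inch '[[[0,0,0],[-0.03,0,0],0.43],[[0,0,0],[-0.05,0,0],0.43],[[0,0,0],[-0.05,0,-0.04],0.43],[[0,0,0],[0,0,-0.09],0.43],[[0,0,0],[0,0,-0.09],0.43],[[0,0,0],[0,0,-0.09],0.43],[[0,0,0],[0,0,-0.05],0.43]]'
python3 - <<'E'
from h import *
go(.4515,-.0748,.1)
from workcell import vision
c=vision.camera("top");cv2.imwrite("pics/t2.png",cv2.resize(c["img"][100:300,130:450],None,fx=2.5,fy=2.5)[:,:,::-1])
E
```

```text
clock: 5.95
eef_pos: [0.5593, 0.2863, 0.011]
tool_rot: [0.761, 0.649, 0.0, -0.0]
ft_force: [-0.5, -0.8, 0.2]
grip_width: 0.0242
grasp_force: 0.0
clock: 6.53
eef_pos: [0.5542, 0.2459, 0.1226]
tool_rot: [0.762, 0.648, 0.002, 0.001]
ft_force: [0.3, -0.3, 0.0]
grip_width: 0.0244
grasp_force: 0.0
[0.5542 0.2459 0.1226] heading 80.8 shift [-1.1101 -0.167   0.0727]
```

View pics/t2.png

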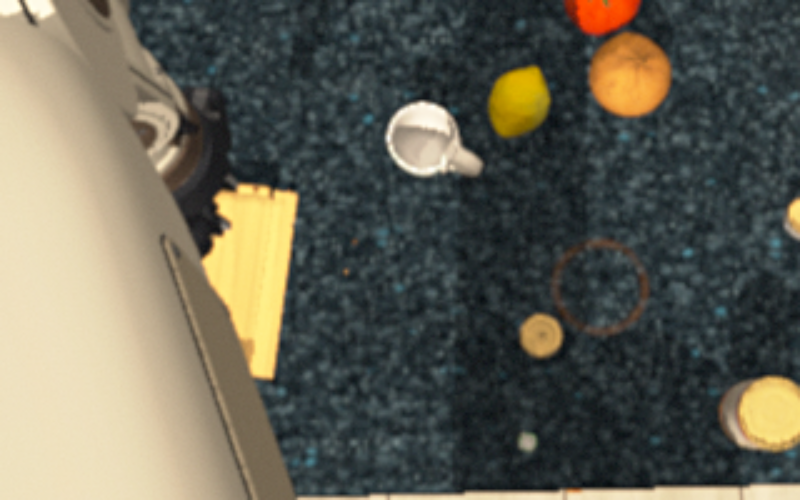

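The arm hides the tray here; B, the cup and the battery are where they were. On to B.

```bash
python3 -m inch '[[[0,0,0],[-0.111,-0.0167,0],0.43],[[0,0,0],[-0.111,-0.0167,0],0.43],[[0,0,0],[-0.111,-0.0167,0],0.43],[[0,0,0],[-0.111,-0.0167,0],0.43],[[0,0,0],[-0.111,-0.0167,0],0.43],[[0,0,0],[-0.111,-0.0167,0],0.43],[[0,0,0],[-0.111,-0.0167,0],0.43],[[0,0,0],[-0.111,-0.0167,0],0.43],[[0,0,0],[-0.111,-0.0167,0],0.43],[[0,0,0],[-0.111,-0.0167,0],0.43]]'
python3 -m inch '[[[0,0,-0.007],[0,0,0],0.43],[[0,0,-0.0072],[0,0,0],0.43],[[0,0,0],[0,0,0],0.43]]'
python3 - <<'E'
from h import *
go(.4515,-.0748,.009)
from workcell import vision
c=vision.camera("wrist");cv2.imwrite("pics/w3.png",c["img"][:,:,::-1])
c=vision.camera("top");import pickle;pickle.dump(c,open("t3.pkl","wb"))
for b in [(330,215,362,248),(438,172,470,200)]:
    for st,ce in blobs(c,b): print(st,ce,ray(c,ce,.012)[0][:2])
cv2.imwrite("pics/t3.png",cv2.resize(c["img"][100:300,130:450],None,fx=2.5,fy=2.5)[:,:,::-1])
E
```

```text
clock: 7.42
eef_pos: [0.4489, -0.0759, 0.1187]
tool_rot: [0.761, 0.648, -0.0, -0.0]
ft_force: [0.4, -0.1, -0.6]
grip_width: 0.0243
grasp_force: 0.0
clock: 7.67
eef_pos: [0.4494, -0.0754, 0.1187]
tool_rot: [0.732, 0.681, -0.0, -0.0]
ft_force: [0.3, -1.0, 0.2]
grip_width: 0.0243
grasp_force: 0.0
[ 0.4494 -0.0754  0.1187] heading 85.9 shift [0.0025 0.0073 0.3656]
[  8  10  17  18 241] [345.98340249 233.70954357] [ 0.45836709 -0.00529644]
[  0   0  32  28 896] [453.5 185.5] [ 0.55958529 -0.24774048]
```

View pics/w3.png

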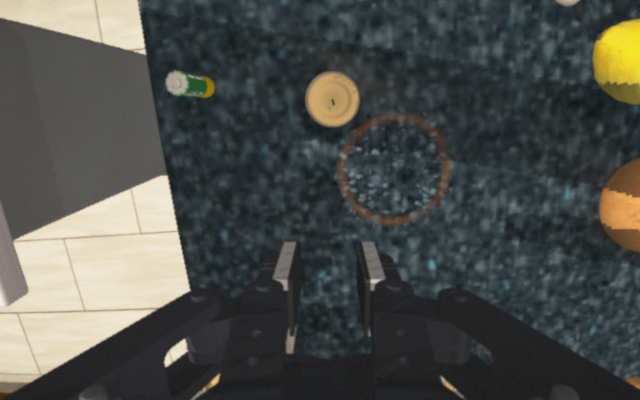

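View pics/t3.png

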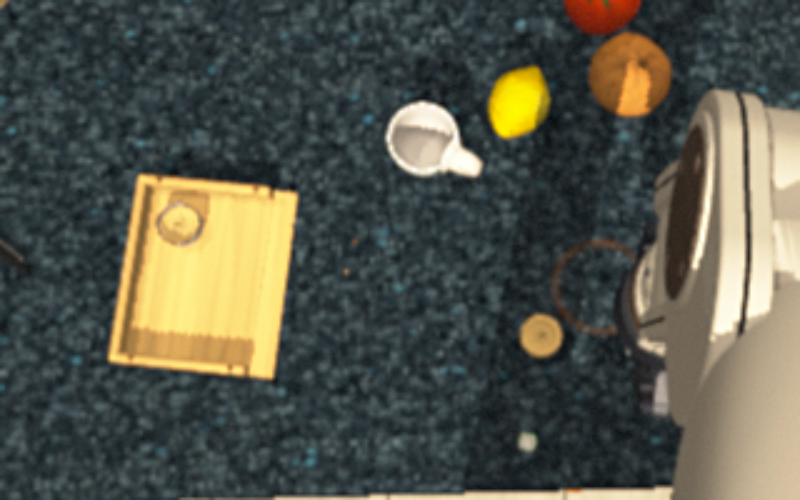

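A lies in the tray at (180,222) in the crop. B is ahead of the fork at (332,98), and the battery at (190,84) is well to the left.

```bash
python3 -m inch '[[[0,0,0],[0,0.002,0.04],0.43],[[0,0,0],[0,0.001,0.04],0.43],[[0,0,0],[0,0.001,0.04],0.43],[[0,0,0],[0,0,0.04],0.43],[[0,0,0],[0,0,0.04],0.43],[[0,0,0],[0,0,0.04],0.43],[[0,0,0],[0,0,0.04],0.43],[[0,0,0],[0,0,0.04],0.43],[[0,0,0],[0,0,0.035],0.43],[[0,0,0],[0,0,0.008],0.43]]'
python3 -m inch '[[[0,0,0],[0.03,0,0],0.43],[[0,0,0],[0.03,0,0],0.43],[[0,0,0],[0.03,0,0],0.43],[[0,0,0],[0.02,0,0],0.43],[[0,0,0],[0.02,0,0],0.43],[[0,0,0],[0.02,0,0],0.43],[[0,0,0],[0.03,0,0],0.43],[[0,0,0],[0.03,0,0],0.43],[[0,0,0],[0.03,0,0],0.43],[[0,0,0],[0.03,0,0],0.43]]'
python3 - <<'E'
from h import *
go(.4785,.302,.011)
E
```

```text
clock: 8.6
eef_pos: [0.4504, -0.0734, 0.0085]
tool_rot: [0.731, 0.682, -0.001, -0.001]
ft_force: [-0.5, -0.0, -0.3]
grip_width: 0.0239
grasp_force: 0.0
clock: 9.43
eef_pos: [0.4577, 0.0077, 0.0103]
tool_rot: [0.731, 0.682, 0.0, 0.0]
ft_force: [-0.4, -0.7, 0.6]
grip_width: 0.024
grasp_force: 0.2
[0.4577 0.0077 0.0103] heading 86.0 shift [ 9.836e-01  5.000e-04 -2.500e-03]
```

```bash
python3 -m inch '[[[0,0,0],[0.03,0,0],0.43],[[0,0,0],[0.035,0,0],0.43],[[0,0,0],[0.035,0,0],0.43],[[0,0,0],[0.035,0,0],0.43],[[0,0,0],[0.035,0,0],0.43],[[0,0,0],[0.035,0,0],0.43],[[0,0,0],[0.035,0,0],0.43],[[0,0,0],[0.035,0,0],0.43],[[0,0,0],[0.035,0,0],0.43],[[0,0,0],[0.035,0,0],0.43]]'
python3 -m inch '[[[0,0,0],[0.035,0,0],0.43],[[0,0,0],[0.035,0,0],0.43],[[0,0,0],[0.035,0,0],0.43],[[0,0,0],[0.035,0,0],0.43],[[0,0,0],[0.035,0,0],0.43],[[0,0,0],[0.035,0,0],0.43],[[0,0,0],[0.03,0,0],0.43],[[0,0,0],[0.03,0,0],0.43],[[0,0,0],[0.02,0,0],0.43],[[0,0,0],[0.01,0,0],0.43]]'
python3 - <<'E'
from h import *
go(.4785,.302,.011)
from workcell import vision
c=vision.camera("wrist");cv2.imwrite("pics/w4.png",c["img"][:,:,::-1])
E
```

```text
clock: 10.27
eef_pos: [0.4649, 0.1111, 0.0102]
tool_rot: [0.731, 0.682, -0.0, -0.0]
ft_force: [-0.7, -0.8, 0.7]
grip_width: 0.0244
grasp_force: 0.3
clock: 11.1
eef_pos: [0.4713, 0.2008, 0.0102]
tool_rot: [0.731, 0.682, 0.0, 0.0]
ft_force: [0.6, -0.4, 1.0]
grip_width: 0.0244
grasp_force: 0.3
[0.4713 0.2008 0.0102] heading 86.0 shift [ 0.3381  0.0006 -0.0026]
```

View pics/w4.png

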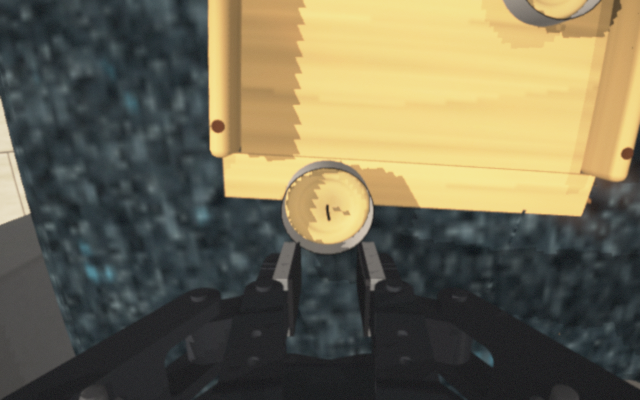

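B is on the lip at (328,207). Its left edge is about 45 px clear of the left wall's inner face at x≈240.

```bash
python3 -m inch '[[[0,0,0],[0.02,0,-0.001],0.43],[[0,0,0],[0.035,0,-0.001],0.43],[[0,0,0],[0.035,0,0],0.43],[[0,0,0],[0.035,0,0],0.43],[[0,0,0],[0.035,0,0],0.43],[[0,0,0],[0.035,0,0],0.43],[[0,0,0],[0.035,0,0],0.43],[[0,0,0],[0.035,0,0],0.43],[[0,0,0],[0.03,0,0],0.43],[[0,0,0],[0.02,0,0],0.43]]'
python3 -m inch '[[[0,0,0],[0.01,0,0],0.43],[[0,0,0],[0,0,0],0.43],[[0,0,0],[-0.03,0,0],0.43],[[0,0,0],[-0.05,0,0],0.43],[[0,0,0],[-0.05,0,-0.04],0.43],[[0,0,0],[0,0,-0.09],0.43],[[0,0,0],[0,0,-0.09],0.43],[[0,0,0],[0,0,-0.09],0.43],[[0,0,0],[0,0,-0.05],0.43],[[0,0,0],[0,0,0],0.43]]'
python3 - <<'E'
from h import *
go(.5607,-.3153,.12)
E
```

```text
clock: 11.98
eef_pos: [0.4779, 0.2955, 0.0108]
tool_rot: [0.731, 0.682, 0.0, -0.0]
ft_force: [0.2, -0.3, 0.1]
grip_width: 0.0243
grasp_force: 0.1
clock: 12.82
eef_pos: [0.4775, 0.2573, 0.1229]
tool_rot: [0.732, 0.681, 0.003, 0.001]
ft_force: [0.5, 0.8, 0.5]
grip_width: 0.0241
grasp_force: 0.0
[0.4775 0.2573 0.1229] heading 85.9 shift [-1.8838  0.4139  0.0058]
```

```bash
python3 -m inch '[[[0,0,0],[-0.0942,0.0207,0],0.43],[[0,0,0],[-0.0942,0.0207,0],0.43],[[0,0,0],[-0.0942,0.0207,0],0.43],[[0,0,0],[-0.0942,0.0207,0],0.43],[[0,0,0],[-0.0942,0.0207,0],0.43],[[0,0,0],[-0.0942,0.0207,0],0.43],[[0,0,0],[-0.0942,0.0207,0],0.43],[[0,0,0],[-0.0942,0.0207,0],0.43],[[0,0,0],[-0.0942,0.0207,0],0.43],[[0,0,0],[-0.0942,0.0207,0],0.43]]'
python3 -m inch '[[[0,0,0],[-0.0942,0.0207,0],0.43],[[0,0,0],[-0.0942,0.0207,0],0.43],[[0,0,0],[-0.0942,0.0207,0],0.43],[[0,0,0],[-0.0942,0.0207,0],0.43],[[0,0,0],[-0.0942,0.0207,0],0.43],[[0,0,0],[-0.0942,0.0207,0],0.43],[[0,0,0],[-0.0942,0.0207,0],0.43],[[0,0,0],[-0.0942,0.0207,0],0.43],[[0,0,0],[-0.0942,0.0207,0],0.43],[[0,0,0],[-0.0942,0.0207,0],0.43]]'
python3 -m inch '[[[0,0,-0.0115],[0,0,0],0.43],[[0,0,-0.0115],[0,0,0],0.43],[[0,0,0],[0,0,0],0.43]]'
python3 - <<'E'
from h import *
go(.5607,-.3153,.009)
from workcell import vision
c=vision.camera("wrist");cv2.imwrite("pics/w5.png",c["img"][:,:,::-1])
c=vision.camera("top")
cv2.imwrite("pics/t5.png",cv2.resize(c["img"][100:300,130:450],None,fx=2.5,fy=2.5)[:,:,::-1])
# tea light in wrist view
w=vision.camera("wrist")
for st,ce in blobs(w,(250,40,420,180),110,800): print(st,ce,ray(w,ce,.012)[0])
E
```

```text
clock: 13.65
eef_pos: [0.5156, -0.0307, 0.1175]
tool_rot: [0.732, 0.681, -0.001, -0.001]
ft_force: [0.0, 0.5, -0.1]
grip_width: 0.0245
grasp_force: 0.0
clock: 14.48
eef_pos: [0.5574, -0.3164, 0.1171]
tool_rot: [0.732, 0.681, -0.001, -0.001]
ft_force: [0.7, -0.7, 0.3]
grip_width: 0.0244
grasp_force: 0.0
clock: 14.73
eef_pos: [0.5573, -0.3157, 0.1168]
tool_rot: [0.681, 0.732, -0.001, -0.002]
ft_force: [-0.1, -0.4, 0.1]
grip_width: 0.024
grasp_force: 0.0
[ 0.5573 -0.3157  0.1168] heading 94.2 shift [-3.000e-04  1.260e-02  3.594e-01]
[  57   34   55   56 2447] [333.89783408 101.65713118] [ 0.55706173 -0.24488895  0.012     ]
```

View pics/w5.png

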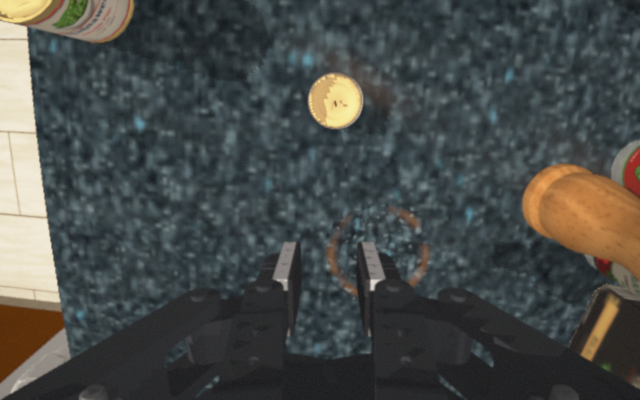

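C is ahead at (334,101), about 3 mm right of the fork's centre line. The pepper mill at (560,200) is well aside.

```bash
python3 -m inch '[[[0,0,0],[0,0.004,0.04],0.43],[[0,0,0],[0,0.004,0.04],0.43],[[0,0,0],[0,0.003,0.04],0.43],[[0,0,0],[0,0,0.04],0.43],[[0,0,0],[0,0,0.04],0.43],[[0,0,0],[0,0,0.04],0.43],[[0,0,0],[0,0,0.04],0.43],[[0,0,0],[0,0,0.04],0.43],[[0,0,0],[0,0,0.03],0.43],[[0,0,0],[0,0,0.008],0.43]]'
python3 -m inch '[[[0,0,0],[0.03,0,0],0.43],[[0,0,0],[0.03,0,0],0.43],[[0,0,0],[0.03,0,0],0.43],[[0,0,0],[0.02,0,0],0.43],[[0,0,0],[0.02,0,0],0.43],[[0,0,0],[0.02,0,0],0.43],[[0,0,0],[0.03,0,0],0.43],[[0,0,0],[0.035,0,0],0.43],[[0,0,0],[0.035,0,0],0.43],[[0,0,0],[0.035,0,0],0.43]]'
python3 - <<'E'
from h import *
go(.519,.2553,.011)
E
```

```text
clock: 15.72
eef_pos: [0.5616, -0.3133, 0.0088]
tool_rot: [0.68, 0.733, -0.0, -0.002]
ft_force: [-0.7, 0.4, -0.1]
grip_width: 0.0244
grasp_force: 0.0
clock: 16.55
eef_pos: [0.5565, -0.2279, 0.0116]
tool_rot: [0.68, 0.733, 0.0, 0.0]
ft_force: [0.1, -0.5, 0.9]
grip_width: 0.0244
grasp_force: 0.4
[ 0.5565 -0.2279  0.0116] heading 94.3 shift [ 1.6154e+00 -4.8000e-03  1.5000e-03]
```

View pics/t5.png

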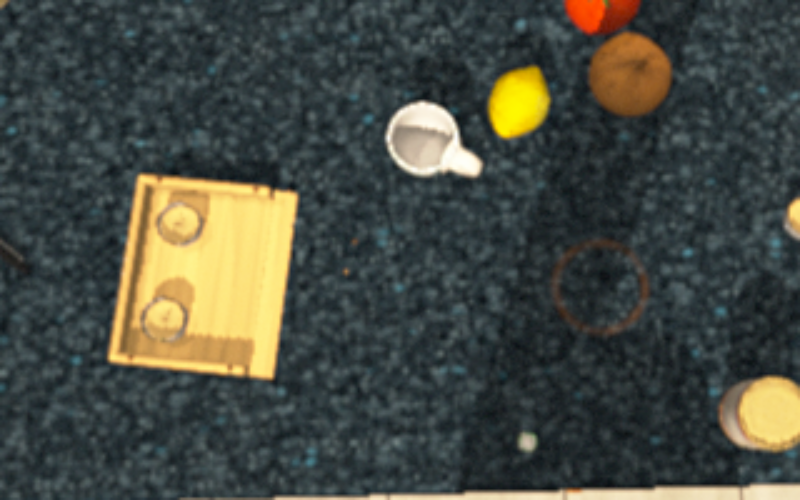

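A at (180,222) and B at (165,318) in the crop are both in the tray, with the middle free. Now the long push of C.

```bash
python3 -m inch '[[[0,0,0],[0.036,0,0],0.43],[[0,0,0],[0.036,0,0],0.43],[[0,0,0],[0.036,0,0],0.43],[[0,0,0],[0.036,0,0],0.43],[[0,0,0],[0.036,0,0],0.43],[[0,0,0],[0.036,0,0],0.43],[[0,0,0],[0.036,0,0],0.43],[[0,0,0],[0.036,0,0],0.43],[[0,0,0],[0.036,0,0],0.43],[[0,0,0],[0.036,0,0],0.43]]'
python3 -m inch '[[[0,0,0],[0.036,0,0],0.43],[[0,0,0],[0.036,0,0],0.43],[[0,0,0],[0.036,0,0],0.43],[[0,0,0],[0.036,0,0],0.43],[[0,0,0],[0.036,0,0],0.43],[[0,0,0],[0.036,0,0],0.43],[[0,0,0],[0.036,0,0],0.43],[[0,0,0],[0.036,0,0],0.43],[[0,0,0],[0.036,0,0],0.43],[[0,0,0],[0.036,0,0],0.43]]'
python3 -m inch '[[[0,0,0],[0.036,0,0],0.43],[[0,0,0],[0.036,0,0],0.43],[[0,0,0],[0.036,0,0],0.43],[[0,0,0],[0.036,0,0],0.43],[[0,0,0],[0.036,0,0],0.43],[[0,0,0],[0.036,0,0],0.43],[[0,0,0],[0.036,0,0],0.43],[[0,0,0],[0.036,0,0],0.43],[[0,0,0],[0.02,0,0],0.43],[[0,0,0],[0.01,0,0],0.43]]'
python3 - <<'E'
from h import *
go(.519,.2553,.011)
from workcell import vision
w=vision.camera("wrist")
for st,ce in blobs(w,(250,140,420,270),130,800): print(st,ce,ray(w,ce,.012)[0])
E
```

```text
clock: 17.38
eef_pos: [0.5484, -0.1201, 0.0114]
tool_rot: [0.68, 0.733, 0.0, 0.0]
ft_force: [-0.1, -0.2, 0.9]
grip_width: 0.0242
grasp_force: 0.5
clock: 18.22
eef_pos: [0.5404, -0.0124, 0.0114]
tool_rot: [0.68, 0.733, -0.0, 0.0]
ft_force: [-0.0, -0.1, 1.1]
grip_width: 0.0245
grasp_force: 0.5
clock: 19.05
eef_pos: [0.5333, 0.0829, 0.0114]
tool_rot: [0.68, 0.733, 0.0, -0.0]
ft_force: [-0.2, -1.0, 0.3]
grip_width: 0.0241
grasp_force: 0.4
[0.5333 0.0829 0.0114] heading 94.3 shift [ 0.5766 -0.0039  0.0013]
[  33   22   90   92 6440] [326.85434783 208.20015528] [0.53124347 0.10781907 0.012     ]
```

Still nested at (327,208), the same place as the others were. Finish the push and back away.

```bash
python3 -m inch '[[[0,0,0],[0.02,0,0],0.43],[[0,0,0],[0.035,0,0],0.43],[[0,0,0],[0.035,0,0],0.43],[[0,0,0],[0.035,0,0],0.43],[[0,0,0],[0.035,0,0],0.43],[[0,0,0],[0.035,0,0],0.43],[[0,0,0],[0.035,0,0],0.43],[[0,0,0],[0.035,0,0],0.43],[[0,0,0],[0.035,0,0],0.43],[[0,0,0],[0.035,0,0],0.43]]'
python3 -m inch '[[[0,0,0],[0.035,0,0],0.43],[[0,0,0],[0.035,0,0],0.43],[[0,0,0],[0.035,0,0],0.43],[[0,0,0],[0.035,0,0],0.43],[[0,0,0],[0.035,0,0],0.43],[[0,0,0],[0.03,0,0],0.43],[[0,0,0],[0.02,0,0],0.43],[[0,0,0],[0.01,0,0],0.43],[[0,0,0],[0,0,0],0.43]]'
python3 -m inch '[[[0,0,0],[-0.03,0,0],0.43],[[0,0,0],[-0.05,0,0],0.43],[[0,0,0],[-0.05,0,-0.04],0.43],[[0,0,0],[0,0,-0.09],0.43],[[0,0,0],[0,0,-0.09],0.43],[[0,0,0],[0,0,-0.09],0.43],[[0,0,0],[-0.05,0,-0.05],0.43],[[0,0,0],[-0.1,0,0],0.43],[[0,0,0],[-0.1,0,0],0.43],[[0,0,0],[-0.1,0,0],0.43]]'
python3 -m inch '[[[0,0,0],[-0.1,0,0],0.43],[[0,0,0],[-0.1,0,0],0.43],[[0,0,0],[-0.1,0,0],0.43],[[0,0,0],[-0.1,0,0],0.43],[[0,0,0],[-0.1,0,0],0.43],[[0,0,0],[-0.1,0,0],0.43],[[0,0,0],[0,0,0],0.43],[[0,0,0],[0,0,0],0.43]]'
python3 - <<'E'
from h import *
from workcell import vision
c=vision.camera("top")
cv2.imwrite("pics/t6.png",cv2.resize(c["img"][100:300,130:450],None,fx=2.5,fy=2.5)[:,:,::-1])
E
```

```text
clock: 19.93
eef_pos: [0.5257, 0.1831, 0.0114]
tool_rot: [0.68, 0.733, -0.0, -0.0]
ft_force: [1.1, -0.3, 0.5]
grip_width: 0.0242
grasp_force: 0.1
clock: 20.68
eef_pos: [0.5206, 0.253, 0.0113]
tool_rot: [0.68, 0.733, 0.0, -0.0]
ft_force: [0.5, 0.2, 0.1]
grip_width: 0.0242
grasp_force: 0.0
clock: 21.52
eef_pos: [0.5311, 0.1058, 0.1199]
tool_rot: [0.681, 0.733, 0.0, 0.0]
ft_force: [0.9, -0.4, -0.6]
grip_width: 0.0243
grasp_force: 0.0
clock: 22.18
eef_pos: [0.5437, -0.074, 0.1192]
tool_rot: [0.682, 0.731, -0.0, -0.0]
ft_force: [0.0, 0.0, 0.0]
grip_width: 0.0238
grasp_force: 0.0
```

View pics/t6.png

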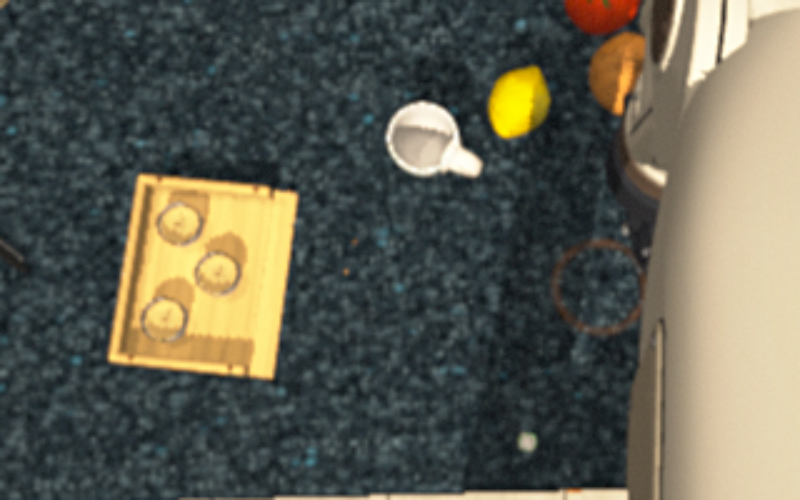

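All three are in the tray, at (180,222), (218,272) and (165,318) in the crop. C is about 15 mm inside the mouth line at x≈262, and the cup and battery have not moved. The arm hides the tin, but its path stayed clear of it.

```bash
python3 -c "
from workcell import workorder;print(workorder.job_done())"
```

```text
the job is handed in; nothing more can be done
None
```

I swept all three tea lights into the tray, where they lie flat and wholly inside, and handed the job in at about 22 s; the cup and battery did not move, and the tin was hidden by the arm in the last picture but nothing passed near it.

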